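Cure the foot on a turned bowl

ROBOT

A 7-joint arm with a two-finger parallel gripper is mounted at the origin on the work surface. World frame = base frame: x ahead of the robot, y to its left, z up, the work surface at z = 0. Lengths are in m, angles in rad, forces in N, time in s.
With the tool pointing down it reaches from about 0.35 to 0.9 m from the base axis. Payload 8.1 kg.
Tool frame: the origin (TCP) lies at the very end of the fingers, on their centre line; the grasp point (between the pads) lies grip_point_offset behind it (grip_point_offset is the distance from the TCP to the grasp point, in m); z points along the fingers, y is the direction in which the jaws open and shut (so a half turn about z gives the same grasp; the last joint's range is limited). The gripper opens to 92 mm and grips with 3 to 60 N. Pads are 19 mm wide; open, the fingers measure 130 mm over their backs; the gripper's body (75 mm by 190 mm) begins 47 mm behind the grasp point.
Start: joints at [-1.232, 0.434, 0.025, 1.573, -0.012, 1.134, -0.075], TCP at [0.267, 0.565, 0.227] pointing down, gripper open.
Joint ranges: [-2.62, 2.62], [-0.44, 2.09], [-1.27, 1.32], [0.08, 2.57], [-1.32, 4.46], [0.12, 2], [-2.74, 2.74]. Speed limits (rad/s): [2.22, 2.22, 3.01, 3.01, 3.14, 3.14, 3.14].

INTERFACE

Orientations are given as a rotation vector (axis times angle).
In Python, from cell import * gives the robot as it stands.
- The arm moves only by the tool drive_tool, never from a script. Its argument "increments" is a list of rows, each an object of numbers: "grip": the gripper's target within -1 to 1 (shut at 1, half-way at 0, fully open at -1); "tx", "ty", "tz": the shift along the world's x, y, z normalised to -1 to 1, where 1 is 400 mm; "turn": the turn about the world's z normalised to -1 to 1, where 1 is 60 degrees. In form: [{"grip": .., "tx": .., "ty": .., "tz": .., "turn": ..}, ...]. A call has 1 to 20 rows; each row is the pose to reach, as a shift and turn from the pose measured when the call began; what a row does not reach only later rows make up. A row lasts 1/10 s, in which the tool goes at most 50 mm and 8.59 degrees, less where a joint would pass 70% of its speed; a pose out of reach is approached as far as the arm can. A call with a number of a shift or a turn outside -1 to 1 is refused whole. A call with a gripper value outside its range is refused whole. The fingers move at their own pace and stop on an object; "newtons" is the grip in N (left out, the last holds). Time passes only in rows, so rows that repeat a pose let the fingers close. It gives the time, the measured TCP pose, the force and the opening at its end, in the units of the state.
- observe(): the state, without advancing time (a new reading comes with each control period).
- get_image(name): name is "side" or "top" or "wrist"; returns the picture (480x640x3 uint8, red, green, blue); there is no depth.
- camera_info(name): a dict with "fx", "fy", "cx", "cy" (pixels), "eye" and "rotation" of the camera in the world; the wrist camera has in their place "hand_eye" (4x4, takes a point from camera to tool coordinates, whose origin is the TCP and whose axes are the flange's). Camera axes: x right, y down, z forward; pixel columns grow to the right and rows downward; lengths in m; the calibration is good to about 2 mm. A picture is of the moment at which its call begins: read the wrist's pose just before it. camera_info takes no time and is no camera call.
- sign_off(): hands the job in, once; it reports no verdict.
The state is a dict: "clock": time; "joints": joint angles; "dq": joint speeds; "joint_efforts": joint torques, N m; "position": TCP position; "ee_rot": TCP orientation; "force": force on the tool from outside, world axes, zero at the start; "ft_torque": the same for the moment, N m; "width": opening from 0.0 (shut) to 1.0 (fully open).
Only numpy, scipy, OpenCV 4.12 (cv2) and the standard library are available. Lean on these libraries where they do the work, as an engineer would, in place of code of your own. Each camera call takes 0.05 s, during which the arm holds its last target. There are 200 camera calls.

TASK

Set the small dark wooden foot right on the middle of the upside-down bowl's rounded bottom so that it balances there by itself; lower it on and let go, do not drop it. Then take the blue curing lamp out of its charging dock by squeezing its two yellow side catches together and lifting it straight up, and hold it upright, lens down, centred over the foot with the lens about 8 cm above the foot's top. Finish while still squeezing and holding the lamp there, with the foot untouched on the bowl and the glue bottle, tape measure, hammer and clamp left where they were.

Things in the scene. Friction and masses are not known exactly. Their poses are not given: they have to be found in the camera images.
- foot_center (a point): Loose foot: dark walnut disc, 50 mm across, 22 mm high, flat underside, about 40 g, starting flat on the table. This point is its centre, 11 mm above its underside; z is its axis, upwards.
- crown (a point): Highest point of the pale wooden bowl, which sits upside down, fixed, on a black rubber pad. The bowl's outside is part of a sphere of 85 mm radius, 154 mm across at the rim; the crown is 62 mm above the table. z is up. The foot's flat underside rests on this one point; off centre it leans, about 1 degree for every 1.3 mm.
- bowl: The upside-down bowl with its pad (pad 166 mm across, 12 mm thick), fixed to the table; origin on the table under its centre.
- foot: The same walnut disc; origin at the centre of its underside.
- lamp_grip (a point): Grip centre of the loose blue lamp, midway between its two yellow catches, 61 mm above its underside, 27 mm below its top. The catches are ribbed paddles on its +y and -y sides, 32 mm wide, 36 mm high, centred 1 mm below this point: 56 mm over both when released, 44 mm squeezed fully. To pinch them, close the fingers along this frame's y axis. z up; random yaw.
- lamp_lens (a point): The lens: centre of the lamp's flat underside, 61 mm below the grip centre; shines along the lamp's -z.
- lamp: The lamp, 64 mm (its x) by 42 mm (its y, without catches) by 88 mm high, about 280 g; origin at the centre of its underside, z up, y through both catches. It stands upright in the dock.
- catch_left (a joint): Catch on the lamp's +y side: 0 released, 0.006 m fully squeezed in against its stop; spring-loaded, 2.1 N to start and 6.3 N fully in. Its nub hooks 3.5 mm under a ledge of the dock and holds the lamp down; it comes clear when squeezed at least about 5 mm. Both must be squeezed to lift the lamp. Grip with 15 to 25 N.
- catch_right (a joint): Catch on the lamp's -y side, the same.
- dock: Black charging dock, fixed: base 120 mm by 100 mm, rim 30 mm above the table; origin on the table under its centre, same yaw as the lamp. The lamp stands 18 mm deep in it on a floor 12 mm above the table, with 1.5 mm of play, and comes out straight up.
- glue: Bystander, loose: blue glue bottle with red cap, 48 mm across, 100 mm high; origin under its centre.
- tape: Bystander, loose: yellow tape measure, 65 by 40 mm, 62 mm high; origin under its centre.
- hammer: Bystander, loose: hammer lying on the table with a wooden handle; its origin lies beneath it.
- clamp: Bystander, loose: blue and yellow bar clamp, 340 mm long, 36 mm high, lying on the table; origin under the middle of its bar.
Not all that is in view belongs to the job. What is shaped like the lamp but green or turquoise is not meant.

How it is judged:
On the way, in this order (a step that is already met when the one before it is completed fails the run):
1. the foot balances by itself on the bowl's crown, with the lamp still latched in its dock (horizontal distance between foot_center and crown below 0.012 m and z of foot_center in the frame of crown between 0.004 and 0.016 m and angle between foot_center's own z axis and vertical below 0.22 rad and contact force between the fingers and foot below 0.05 N and contact force between foot and bowl above 0.1 N and contact force between lamp and dock above 0.1 N and z of lamp_lens in the frame of dock below 0.02 m), for 0.5 s.
2. the lamp, both catches squeezed, is lifted clear of the dock (value of joint each of catch_left, catch_right above 0.0042 m and contact force between the fingers and lamp above 3 N and contact force between lamp and dock below 0.05 N and contact force between lamp and bowl below 0.05 N and contact force between lamp and foot below 0.05 N and z of lamp_lens in the frame of dock above 0.04 m), for 0.2 s.
At the end, for the whole second after the job is handed in: Lamp held still, upright (0.2 rad), both catches squeezed over 4.2 mm by the fingers, touching no dock, bowl or foot; lens within 25 mm sideways of the foot centre, 40 to 130 mm above the foot. Foot alone on the crown: within 12 mm of its middle, leaning under 0.22 rad (horizontal distance between foot_center and crown below 0.012 m and z of foot_center in the frame of crown between 0.004 and 0.016 m and angle between foot_center's own z axis and vertical below 0.22 rad and contact force between each of the fingers, lamp and foot below 0.05 N and contact force between foot and bowl above 0.1 N and value of joint each of catch_left, catch_right above 0.0042 m and contact force between the fingers and lamp above 3 N and contact force between lamp and dock below 0.05 N and contact force between lamp and bowl below 0.05 N and horizontal distance between lamp_lens and foot_center below 0.025 m and z of lamp_lens in the frame of crown between 0.062 and 0.152 m and angle between lamp's own z axis and vertical below 0.2 rad and linear speed of lamp below 0.03 m/s); the arm keeps its last pose, push and grip.
It fails at once if the foot is let go more than 2 cm above the bowl's crown (contact force between the fingers and foot below 0.02 N and horizontal distance between foot_center and crown below 0.05 m and z of foot_center in the frame of crown above 0.033 m).
It fails at once if a bystander (glue bottle, tape measure, hammer, clamp) is moved more than 3 cm (distance of any of glue, tape, hammer, clamp from where it was at the start of the episode above 0.03 m).
It also fails if it takes over 61 s, if anything falls off the work surface, if the arm or the gripper's body presses on something with over 40 N, if the wrist force passes 120 N, or if a joint passes its speed limit or range.

## Working session

There is one attempt and no reset: what is moved stays moved. The work goes in short steps, Python scripts to look and compute and a tool call to move; the robot and the scene stay as the last step left them, time stands still between calls to the robot, and variables do not carry over. Pictures are saved under pics/ and viewed, about 8 in all and at most 12, crops included, and the job is handed in when it is done.

Besides the shell and the picture viewer there is one more tool, called after ">>>" as name([rows], argument=value, ...), one row to a line, values as JSON. drive_tool: Moves the arm, as the interface text tells. Its arguments: {"type":"object","properties":{"increments":{"type":"array","items":{"type":"object","properties":{"grip":{"type":"number"},"tx":{"type":"number"},"ty":{"type":"number"},"tz":{"type":"number"},"turn":{"type":"number"}}}},"newtons":{"type":"number"}},"required":["increments"]}

```bash
mkdir -p pics && python3 - <<'E'
from cell import *
import cv2, numpy as np
s=observe(); print({k:np.round(v,4).tolist() for k,v in s.items()})
try: print(grip_point_offset)
except Exception as e: print(e)
for n in("side","top","wrist"):
    im=get_image(n); cv2.imwrite(f"pics/{n}0.png",im[:,:,::-1]); print(n,camera_info(n))
E
ls
```

```text
{'clock': 0.0, 'joints': [-1.2316, 0.4352, 0.025, 1.5741, -0.0116, 1.134, -0.0751], 'dq': [-0.0006, -0.0026, -0.0009, 0.0, 0.0011, 0.0005, 0.0012], 'joint_efforts': [0.0005, -66.7848, 0.9854, -31.4465, -0.0606, 0.0425, 0.0001], 'position': [0.2671, 0.5645, 0.2259], 'ee_rot': [-0.6884, -3.065, 0.0025], 'force': [0.2386, -0.0918, -0.2993], 'ft_torque': [0.0203, -0.0385, 0.027], 'width': 0.9994}
0.0188
side {'fx': 616.2284600839993, 'fy': 616.2284600839993, 'cx': 325.19271316062157, 'cy': 243.30425539760006, 'eye': array([ 0.12500037, -1.24028175,  0.96587166]), 'rotation': array([-2.17666146,  0.40841388, -0.22449225])}
top {'fx': 467.0344028800208, 'fy': 467.0344028800208, 'cx': 316.69818247502644, 'cy': 233.1506944894629, 'eye': array([ 0.44043615, -0.10221293,  0.96915325]), 'rotation': array([-2.12125415,  2.1457611 , -0.18461764])}
wrist {'fx': 429.8798869973011, 'fy': 429.8798869973011, 'cx': 318.5281050411051, 'cy': 237.79016163418848, 'hand_eye': array([[-6.33629158e-04, -9.56569915e-01, -2.91502309e-01,
         7.83939317e-02],
       [ 9.99999314e-01, -3.19051278e-04, -1.12669389e-03,
         1.31447200e-03],
       [ 9.84757295e-04, -2.91502823e-01,  9.56569461e-01,
        -1.58538594e-01],
       [ 0.00000000e+00,  0.00000000e+00,  0.00000000e+00,
         1.00000000e+00]])}
pics
```

View pics/top0.png

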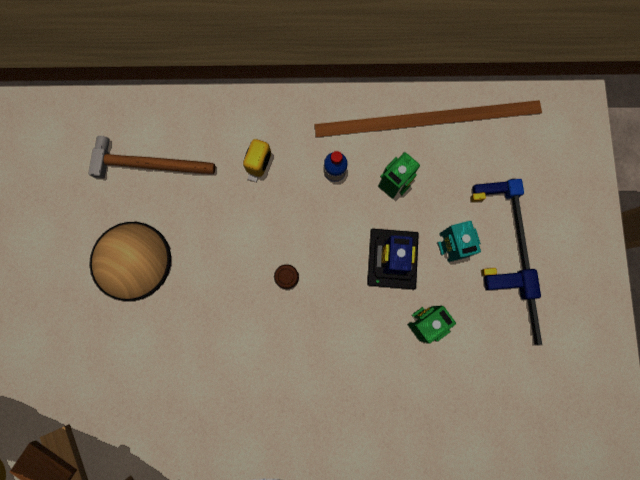

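View pics/side0.png

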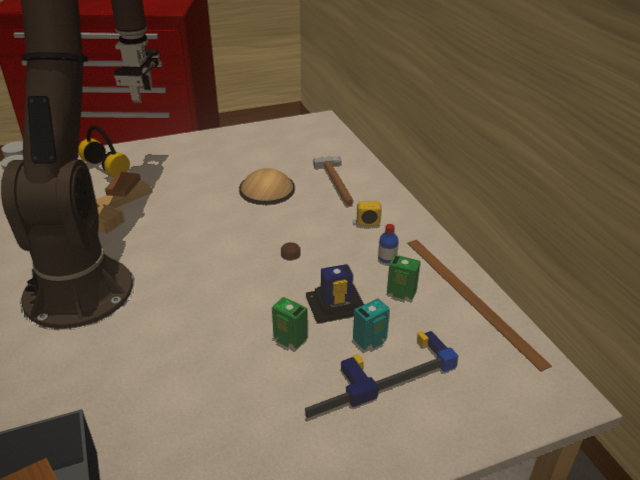

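Top view: the foot is at (286,276), the bowl at (131,261) and the blue lamp in the black dock at (400,253). Lamp lookalikes are green (400,175), green (432,324) and turquoise (460,241). I choose the blue one with yellow catches, in the dock. The foot is the only dark disc; the brown strip and the hammer handle are not round. Next is one close crop of the lamp and foot in both views.

```bash
python3 - <<'E'
import cv2, numpy as np
t=cv2.imread("pics/top0.png");s=cv2.imread("pics/side0.png")
def crop(im,u,v,w,h,k): return cv2.resize(im[v:v+h,u:u+w],None,fx=k,fy=k,interpolation=cv2.INTER_CUBIC)
a=crop(t,360,220,66,75,6); b=crop(s,300,255,66,75,6)
c=crop(t,266,258,40,36,5);d=crop(s,270,232,40,36,5); e=crop(s,232,160,70,36,5)
top=np.hstack([a,b]); bot=np.hstack([c[:, :200],d,e]); bot=cv2.resize(bot[:150],None,fx=1,fy=1) if 0 else bot
W=max(top.shape[1],bot.shape[1]); pad=lambda x:np.pad(x,((0,0),(0,W-x.shape[1]),(0,0)))
o=cv2.convertScaleAbs(np.vstack([pad(top[:, :]),pad(bot)]),alpha=1.5,beta=10)[:600]
print(o.shape);cv2.imwrite("pics/crop1.png",o)
E
```

```text
(600, 792, 3)
```

View pics/crop1.png

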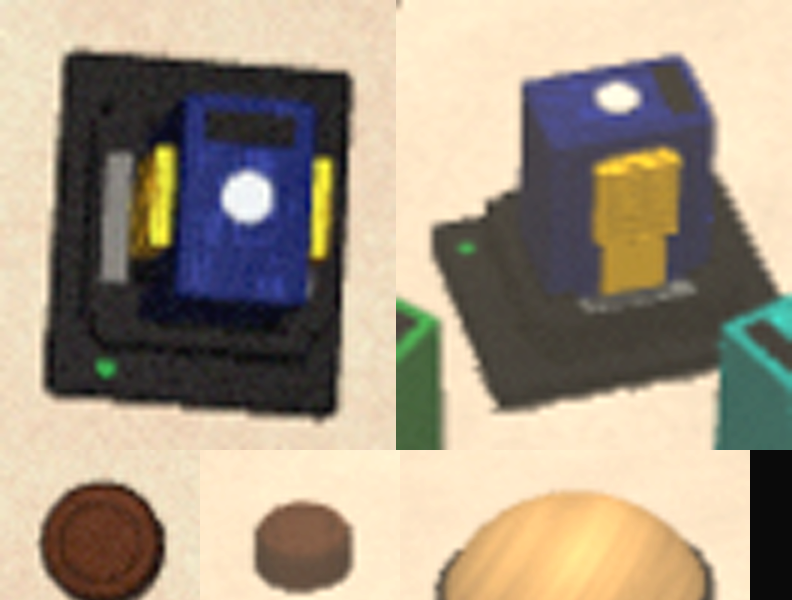

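Top crop: lamp top corners are at (190,95), (316,103), (308,305) and (180,298), with the white spot at (247,196). The yellow catches are left and right of it, so lamp y runs roughly along image x. In the side crop the white spot is at (618,97). The foot's top face centre is at (102,541) in the top crop and (303,527) in the side crop. Now I triangulate.

```bash
cat > h.py <<'E'
import cv2, numpy as np
from scipy.spatial.transform import Rotation as R
from scipy.optimize import least_squares
from cell import *
def cam(n,st=None):
    c=camera_info(n); K=(c["fx"],c["fy"],c["cx"],c["cy"])
    if n!="wrist": return K,R.from_rotvec(c["rotation"]).as_matrix(),np.array(c["eye"])
    T=np.eye(4);T[:3,:3]=R.from_rotvec(st["ee_rot"]).as_matrix();T[:3,3]=st["position"];M=T@c["hand_eye"]
    return K,M[:3,:3],M[:3,3]
def ray(c,u,v):
    K,r,e=c; d=r@[(u-K[2])/K[0],(v-K[3])/K[1],1]; return e,d/np.linalg.norm(d)
def onz(c,u,v,z):
    e,d=ray(c,u,v); return e+d*(z-e[2])/d[2]
def proj(c,P):
    K,r,e=c; p=(np.atleast_2d(P)-e)@r; return np.c_[K[0]*p[:,0]/p[:,2]+K[2],K[1]*p[:,1]/p[:,2]+K[3]]
def tri(*l):
    A=np.zeros((3,3));b=np.zeros(3);I=[]
    for c,u,v in l:
        e,d=ray(c,u,v);M=np.eye(3)-np.outer(d,d);A+=M;b+=M@e;I.append((M,e))
    X=np.linalg.solve(A,b); return np.round(X,4),[round(1e3*np.linalg.norm(M@(X-e)),1) for M,e in I]
E
python3 - <<'E'
from h import *
T=cam("top");S=cam("side")
p=lambda x,y,k,u,v:((x+.5)/k-.5+u,(y+.5)/k-.5+v)
L=tri((T,*p(247,196,6,360,220)),(S,*p(222,97,6,300,255)));print("lamp top",L)
F=tri((T,*p(102,91,5,266,258)),(S,*p(103,77,5,270,232)));print("foot top",F)
z=L[0][2]
c=[onz(T,*p(x,y,6,360,220),z)[:2] for x,y in((190,95),(316,103),(308,305),(180,298))];print(np.round(c,4),np.mean(c,0))
ey=(c[0]+c[3]-c[1]-c[2])/4*2; ex=(c[0]+c[1]-c[2]-c[3])/2;print(np.linalg.norm(ex),np.linalg.norm(ey),"yaw x-axis deg",np.degrees(np.arctan2(ex[1],ex[0])),np.degrees(np.arctan2(ey[1],ey[0]))-90)
b=[onz(T,*p(x,y,6,360,220),0.0)[:2] for x,y in((66,50),(350,73),(336,415),(46,395))];print("base corners",np.round(b,4),np.mean(b,0))
im=cv2.imread("pics/top0.png");hsv=cv2.cvtColor(im,cv2.COLOR_BGR2HSV)
roi=np.zeros(im.shape[:2],np.uint8);roi[200:320,70:190]=1
m=((hsv[...,1]>75)&(roi>0)).astype(np.uint8)
dark=((hsv[...,2]<90)&(roi>0)).astype(np.uint8)
for n,mm in(("bowl",m),("bowl+pad",m|dark)):
    cs=max(cv2.findContours(mm,0,1)[0],key=cv2.contourArea);e=cv2.fitEllipse(cs);print(n,e)
    print(onz(T,*e[0],.013),onz(T,*e[0],.0))
E
```

```text
lamp top (array([ 0.5519, -0.2617,  0.1045]), [np.float64(0.7), np.float64(0.7)])
foot top (array([ 0.5167, -0.0427,  0.0268]), [np.float64(0.8), np.float64(0.8)])
[[ 0.5832 -0.245 ]
 [ 0.5802 -0.2843]
 [ 0.517  -0.279 ]
 [ 0.5196 -0.2395]] [ 0.55001642 -0.26195359]
0.06359923602002115 0.039491659592356995 yaw x-axis deg -4.93800141757714 -4.06771585788708
base corners [[ 0.617  -0.2193]
 [ 0.6076 -0.3188]
 [ 0.4883 -0.3082]
 [ 0.4963 -0.2086]] [ 0.55230908 -0.26373969]
bowl ((129.9927978515625, 260.878173828125), (75.0452651977539, 79.49485778808594), 57.685272216796875)
[0.55137261 0.27892823 0.013     ] [0.55288092 0.28411028 0.        ]
bowl+pad ((130.1546173095703, 261.08563232421875), (77.67363739013672, 82.58407592773438), 59.56528854370117)
[0.55094027 0.27857186 0.013     ] [0.55244271 0.28374907 0.        ]
```

Triangulation reads about 4.5 mm high for both lamp top and foot top, a similar bias each time, so I will refine with the wrist camera at two places. First over the bowl.

>>> drive_tool([
  {"grip": -1, "tx": 0.7, "ty": -0.7, "tz": 0.05, "turn": 0.33},
  {"grip": -1, "tx": 0.7, "ty": -0.7, "tz": 0.05, "turn": 0.33},
  {"grip": -1, "tx": 0.7, "ty": -0.7, "tz": 0.05, "turn": 0.33},
  {"grip": -1, "tx": 0.7, "ty": -0.7, "tz": 0.05, "turn": 0.33},
  {"grip": -1, "tx": 0.7, "ty": -0.7, "tz": 0.05, "turn": 0.33},
  {"grip": -1, "tx": 0.7, "ty": -0.7, "tz": 0.05, "turn": 0.33},
  {"grip": -1, "tx": 0.7, "ty": -0.7, "tz": 0.05, "turn": 0.33},
  {"grip": -1, "tx": 0.7, "ty": -0.7, "tz": 0.05, "turn": 0.33},
  {"grip": -1, "tx": 0.7, "ty": -0.7, "tz": 0.05, "turn": 0.33},
  {"grip": -1, "tx": 0.7, "ty": -0.7, "tz": 0.05, "turn": 0.33},
  {"grip": -1, "tx": 0.7, "ty": -0.7, "tz": 0.05, "turn": 0.33},
  {"grip": -1, "tx": 0.7, "ty": -0.7, "tz": 0.05, "turn": 0.33},
  {"grip": -1, "tx": 0.7, "ty": -0.7, "tz": 0.05, "turn": 0.33},
])

```text
clock: 1.45
position: [0.5462, 0.2859, 0.2461]
ee_rot: [-0.148, -3.138, 0.001]
force: [0.2, 0.5, 0.6]
width: 1.0
```

```bash
cat > shot.py <<'E'
from h import *
import sys,json
n=sys.argv[1]; s=observe(); im=get_image("wrist"); cv2.imwrite(f"pics/w_{n}.png",im[:,:,::-1])
json.dump({k:np.array(s[k]).tolist() for k in("position","ee_rot")},open(f"pics/w_{n}.json","w"))
print(s["clock"],np.round(s["position"],4),np.round(s["ee_rot"],4),np.round(s["force"],2),np.round(s["joints"],2),s["width"])
E
python3 shot.py b1
```

```text
1.45 [0.5462 0.2859 0.2461] [-1.4770e-01 -3.1378e+00  1.4000e-03] [0.19 0.49 0.56] [-0.61  0.41  0.06  1.57 -0.03  1.17  0.93] 0.9996032947618285
```

>>> drive_tool([
  {"grip": -1, "tx": -0.05, "ty": -0.2},
  {"grip": -1, "tx": -0.05, "ty": -0.2},
  {"grip": -1, "tx": -0.05, "ty": -0.2},
  {"grip": -1, "tx": -0.05, "ty": -0.2},
  {"grip": -1, "tx": -0.05, "ty": -0.2},
])

```text
invalid input
```

```bash
python3 shot.py b2; python3 - <<'E'
import cv2,numpy as np
a,b=[cv2.resize(cv2.imread(f"pics/w_{n}.png"),(400,300)) for n in("b1","b2")]
cv2.imwrite("pics/bb.png",np.hstack([a,b]))
E
```

```text
1.5 [0.5464 0.2857 0.2461] [-1.481e-01 -3.138e+00  1.500e-03] [ 0.72 -0.1  -0.12] [-0.61  0.41  0.06  1.57 -0.03  1.17  0.93] 1.0024608072194434
```

View pics/bb.png

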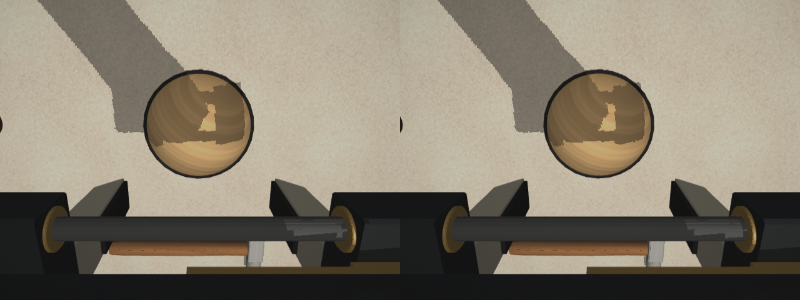

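b1 shows the bowl with its black pad ring at full-res centre about (318,198), with the arm's shadow across it. The second move was refused because rows need all the keys, so b2 repeats b1. I'll redo it.

>>> drive_tool([
  {"grip": -1, "tx": -0.05, "ty": -0.2, "tz": 0, "turn": 0},
  {"grip": -1, "tx": -0.05, "ty": -0.2, "tz": 0, "turn": 0},
  {"grip": -1, "tx": -0.05, "ty": -0.2, "tz": 0, "turn": 0},
  {"grip": -1, "tx": -0.05, "ty": -0.2, "tz": 0, "turn": 0},
  {"grip": -1, "tx": -0.05, "ty": -0.2, "tz": 0, "turn": 0},
])

```text
clock: 2.05
position: [0.5265, 0.2068, 0.2463]
ee_rot: [0.147, 3.138, -0.0]
force: [-0.4, 0.1, -0.3]
width: 1.001
```

```bash
python3 shot.py b2; python3 - <<'E'
from h import *
import json
ob=[]
def grab(c,img,guess,name):
    g=proj(c,[guess])[0]; gray=img.max(2); m=(gray<45).astype(np.uint8)
    yy,xx=np.mgrid[:480,:640]; m[(np.hypot(xx-g[0],yy-g[1])>130*(1 if name!="top" else .5))]=0
    cs=cv2.findContours(m,cv2.RETR_EXTERNAL,cv2.CHAIN_APPROX_NONE)[0]
    k=max(cs,key=cv2.contourArea); e=cv2.fitEllipse(k); print(name,g,e); return k[:,0].astype(float)
t=np.linspace(0,2*np.pi,400)
for n in("b1","b2","top"):
    if n=="top": c=cam("top"); im=cv2.imread("pics/top0.png")
    else: c=cam("wrist",json.load(open(f"pics/w_{n}.json"))); im=cv2.imread(f"pics/w_{n}.png")
    ob.append((n,c,grab(c,im,(.552,.28,.012),n)))
# silhouette of pad cylinder r=83mm, z 0..12
def res(p,obs,z=True):
    out=[]
    for n,c,k in obs:
        pts=np.vstack([np.c_[p[0]+.083*np.cos(t),p[1]+.083*np.sin(t),np.full(400,h)] for h in(0+p[2],.012+p[2])])
        q=cv2.convexHull(proj(c,pts).astype(np.float32))
        out+=[cv2.pointPolygonTest(q,(float(a),float(b)),True) for a,b in k[::4]]
    return np.array(out)
for obs in([ob[0]],[ob[1]],[ob[2]],ob[:2],ob):
    r=least_squares(res,[.552,.28,0],args=(obs,),diff_step=1e-3,loss="soft_l1",x_scale=.01); print([o[0] for o in obs],np.round(r.x,4),np.sqrt(np.mean(r.fun**2)))
E
```

```text
2.05 [0.5265 0.2068 0.2463] [ 1.466e-01  3.138e+00 -3.000e-04] [-0.42  0.11 -0.27] [-0.53  0.32  0.08  1.7  -0.03  1.12  1.03] 1.0007202230348844
b1 [312.39765708 201.69555288] ((317.4626770019531, 198.25747680664062), (171.46388244628906, 175.22616577148438), 92.67024230957031)
b2 [398.03546213 214.22498826] ((405.7501525878906, 218.77755737304688), (168.84213256835938, 198.90789794921875), 160.19699096679688)
top [129.6791744 260.6344799] ((130.19268798828125, 261.0602111816406), (76.81122589111328, 81.47883605957031), 56.148258209228516)
['b1'] [ 0.5557  0.2843 -0.0079] 0.3279316161797615
['b2'] [ 0.5565  0.2856 -0.0062] 14.321761239008225
['top'] [ 0.5562  0.2919 -0.0282] 0.25764005929286354
['b1', 'b2'] [ 0.5559  0.285  -0.0062] 10.814823968367492
['b1', 'b2', 'top'] [ 0.5559  0.2849 -0.0064] 9.902547920821002
```

```bash
python3 - <<'E'
from h import *
import json
t=np.linspace(0,2*np.pi,720)
ob=[]
for n in("b1","b2","top"):
    c=cam("top") if n=="top" else cam("wrist",json.load(open(f"pics/w_{n}.json")))
    im=cv2.imread("pics/top0.png" if n=="top" else f"pics/w_{n}.png").max(2)
    q0=proj(c,[(.556,.285,.005)])[0]; rad=45 if n=="top" else 100
    m=(im<45).astype(np.uint8); yy,xx=np.mgrid[:480,:640]; m[np.hypot(xx-q0[0],yy-q0[1])>rad]=0
    k=max(cv2.findContours(m,cv2.RETR_EXTERNAL,1)[0],key=cv2.contourArea)[:,0].astype(float)
    r=np.hypot(*(k-q0).T); k=k[r<rad-2]
    d=k-np.median(k,0)
    ob.append((n,c,k)); print(n,len(k),q0)
def res(p,obs,zf=None):
    z=p[2] if zf is None else zf; out=[]
    for n,c,k in obs:
        pts=np.vstack([np.c_[p[0]+.083*np.cos(t),p[1]+.083*np.sin(t),np.full(720,h+z)] for h in(0,.012)])
        q=cv2.convexHull(proj(c,pts).astype(np.float32)); s=2 if n=="top" else 1
        out+=[s*(cv2.pointPolygonTest(q,(float(a),float(b)),True)-.5) for a,b in k]
    return np.array(out)
for zf in(None,0.):
  for obs in([ob[0]],[ob[1]],[ob[2]],ob[:2],ob):
    r=least_squares(res,[.556,.285,0],args=(obs,zf),diff_step=1e-3,loss="cauchy",x_scale=.01); print(zf,[o[0] for o in obs],np.round(r.x,4),np.median(abs(r.fun)))
E
```

```text
b1 494 [318.17207636 203.77338451]
b2 524 [402.14624749 216.04843048]
top 226 [128.70101947 259.118149  ]
None ['b1'] [ 0.5553  0.2844 -0.0056] 0.24164779927142255
None ['b2'] [ 0.5558  0.2853 -0.0058] 0.28748094952773734
None ['top'] [ 0.5548  0.2876 -0.0174] 0.4821506678537729
None ['b1', 'b2'] [ 0.5554  0.2848 -0.0052] 0.38808690531888973
None ['b1', 'b2', 'top'] [ 0.5554  0.2847 -0.0054] 0.4498548150009913
0.0 ['b1'] [0.5551 0.2843 0.    ] 1.0626850329615496
0.0 ['b2'] [0.5553 0.2841 0.    ] 1.1188351659067604
0.0 ['top'] [0.5532 0.2799 0.    ] 1.4296616276830392
0.0 ['b1', 'b2'] [0.5552 0.2843 0.    ] 1.116621712247949
0.0 ['b1', 'b2', 'top'] [0.5548 0.2837 0.    ] 1.3130464684559122
```

Wrist fits put the crown at about (0.555, 0.2845). Now over the foot.

>>> drive_tool([
  {"grip": -1, "tx": 0, "ty": -0.55, "tz": 0, "turn": 0},
  {"grip": -1, "tx": 0, "ty": -0.55, "tz": 0, "turn": 0},
  {"grip": -1, "tx": 0, "ty": -0.55, "tz": 0, "turn": 0},
  {"grip": -1, "tx": 0, "ty": -0.55, "tz": 0, "turn": 0},
  {"grip": -1, "tx": 0, "ty": -0.55, "tz": 0, "turn": 0},
  {"grip": -1, "tx": 0, "ty": -0.55, "tz": 0, "turn": 0},
  {"grip": -1, "tx": 0, "ty": -0.55, "tz": 0, "turn": 0},
])

```text
clock: 2.8
position: [0.5269, -0.0119, 0.246]
ee_rot: [-0.145, -3.138, -0.0]
force: [-0.5, 0.3, -0.1]
width: 1.001
```

```bash
python3 shot.py f1
```

```text
2.8 [ 0.5269 -0.0119  0.246 ] [-1.4470e-01 -3.1382e+00 -3.0000e-04] [-0.49  0.29 -0.06] [-0.21  0.26  0.17  1.79 -0.05  1.1   1.45] 1.0007817619880781
```

>>> drive_tool([
  {"grip": -1, "tx": -0.02, "ty": -0.08, "tz": -0.25, "turn": 0},
  {"grip": -1, "tx": -0.02, "ty": -0.08, "tz": -0.25, "turn": 0},
  {"grip": -1, "tx": -0.02, "ty": -0.08, "tz": -0.25, "turn": 0},
  {"grip": -1, "tx": -0.02, "ty": -0.08, "tz": -0.25, "turn": 0},
])

```text
clock: 3.25
position: [0.5186, -0.0416, 0.1458]
ee_rot: [-0.14, -3.136, -0.001]
force: [0.5, -0.1, 0.7]
width: 0.999
```

```bash
python3 shot.py f2; python3 - <<'E'
from h import *
import json
t=np.linspace(0,2*np.pi,720);ob=[]
for n in("f1","f2"):
    c=cam("wrist",json.load(open(f"pics/w_{n}.json"))); im=cv2.imread(f"pics/w_{n}.png")
    q0=proj(c,[(.517,-.043,.01)])[0]
    m=((im[...,0]<70)).astype(np.uint8); yy,xx=np.mgrid[:480,:640]; rad=90 if n=="f2" else 55; m[np.hypot(xx-q0[0],yy-q0[1])>rad]=0
    k=max(cv2.findContours(m,cv2.RETR_EXTERNAL,1)[0],key=cv2.contourArea)[:,0].astype(float)
    print(n,q0,cv2.fitEllipse(k.astype(np.float32))); k=k[np.hypot(*(k-q0).T)<rad-2]; ob.append((n,c,k))
def res(p,obs,zf=None):
    z=p[2] if zf is None else zf; out=[]
    for n,c,k in obs:
        pts=np.vstack([np.c_[p[0]+.025*np.cos(t),p[1]+.025*np.sin(t),np.full(720,h+z)] for h in(0,.022)])
        q=cv2.convexHull(proj(c,pts).astype(np.float32))
        out+=[cv2.pointPolygonTest(q,(float(a),float(b)),True)-.5 for a,b in k]
    return np.array(out)
for zf in(None,0.):
  for obs in([ob[0]],[ob[1]],ob):
    r=least_squares(res,[.517,-.043,0],args=(obs,zf),diff_step=1e-3,loss="cauchy",x_scale=.01); print(zf,[o[0] for o in obs],np.round(r.x,4),np.median(abs(r.fun)))
a,b=[cv2.resize(cv2.imread(f"pics/w_{n}.png"),(400,300)) for n in("f1","f2")]
cv2.imwrite("pics/ff.png",np.hstack([a,b]))
E
```

```text
3.25 [ 0.5186 -0.0416  0.1458] [-1.4000e-01 -3.1358e+00 -1.0000e-03] [ 0.53 -0.09  0.72] [-0.15  0.35  0.17  1.94 -0.08  0.86  1.54] 0.9987283182868771
f1 [283.40001165 187.12774038] ((288.14361572265625, 187.00686645507812), (54.3564567565918, 55.51131820678711), 20.32668685913086)
f2 [315.28035915 220.64477966] ((321.87701416015625, 220.7521514892578), (71.49613952636719, 72.97991943359375), 179.36680603027344)
None ['f1'] [ 0.518  -0.0388 -0.007 ] 0.24672969229132835
None ['f2'] [ 0.5186 -0.0385 -0.0074] 0.32666672012250697
None ['f1', 'f2'] [ 0.5182 -0.0385 -0.0063] 0.32591133701522396
0.0 ['f1'] [ 0.5169 -0.0381  0.    ] 0.47983220726074727
0.0 ['f2'] [ 0.5171 -0.0383  0.    ] 0.7819944106661187
0.0 ['f1', 'f2'] [ 0.5169 -0.0382  0.    ] 0.6720584250710491
```

View pics/ff.png

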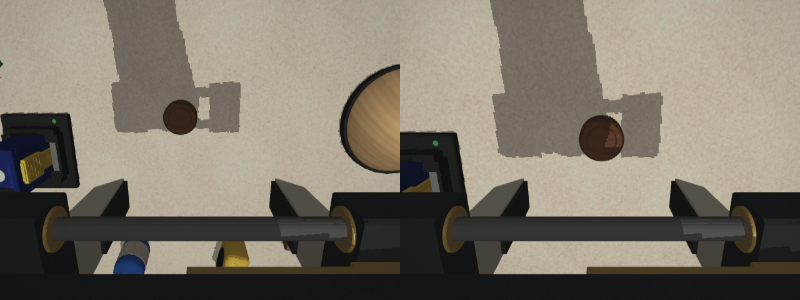

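f1/f2: the foot is at full-res about (288,187) and (322,221), which fits to (0.5175,-0.038). The wrist camera differs from the top camera by the same +4 mm in y for bowl and foot, so the closing jaws will tell which is right. Descending.

>>> drive_tool([
  {"grip": -1, "tx": -0.003, "ty": 0.004, "tz": -0.1, "turn": 0},
  {"grip": -1, "tx": -0.003, "ty": 0.004, "tz": -0.2, "turn": 0},
  {"grip": -1, "tx": -0.003, "ty": 0.004, "tz": -0.27, "turn": 0},
  {"grip": -1, "tx": -0.003, "ty": 0.004, "tz": -0.32, "turn": 0},
  {"grip": -1, "tx": -0.003, "ty": 0.004, "tz": -0.345, "turn": 0},
  {"grip": -1, "tx": -0.003, "ty": 0.004, "tz": -0.35, "turn": 0},
  {"grip": -1, "tx": -0.003, "ty": 0.004, "tz": -0.35, "turn": 0},
  {"grip": -1, "tx": -0.003, "ty": 0.004, "tz": -0.35, "turn": 0},
])

```text
clock: 4.1
position: [0.52, -0.0396, 0.0086]
ee_rot: [0.139, 3.136, 0.002]
force: [0.5, -0.3, 0.4]
width: 1.0
```

>>> drive_tool([
  {"grip": 1, "tx": 0, "ty": 0, "tz": 0, "turn": 0},
  {"grip": 1, "tx": 0, "ty": 0, "tz": 0, "turn": 0},
  {"grip": 1, "tx": 0, "ty": 0, "tz": 0, "turn": 0},
  {"grip": 1, "tx": 0, "ty": 0, "tz": 0, "turn": 0},
  {"grip": 1, "tx": 0, "ty": 0, "tz": 0, "turn": 0},
  {"grip": 1, "tx": 0, "ty": 0, "tz": 0, "turn": 0},
  {"grip": 1, "tx": 0, "ty": 0, "tz": 0, "turn": 0},
  {"grip": 1, "tx": 0, "ty": 0, "tz": 0, "turn": 0},
  {"grip": 1, "tx": 0, "ty": 0, "tz": 0, "turn": 0},
  {"grip": 1, "tx": 0, "ty": 0, "tz": 0, "turn": 0},
], newtons=8)

```text
clock: 5.1
position: [0.5199, -0.0396, 0.0086]
ee_rot: [0.139, 3.136, 0.002]
force: [0.3, 0.4, 0.5]
width: 0.54
```

```bash
python3 - <<'E'
from h import *
s=observe();print(s["clock"],s["position"],s["force"],s["width"],s["width"]*92)
E
```

```text
5.1 [ 0.51992885 -0.03956851  0.008559  ] [0.25386043 0.43766727 0.49873577] 0.5401297243412554 49.6919346393955
```

Gripped: the opening is 49.7 mm against the 50 mm disc. Lift and carry over the bowl, high.

>>> drive_tool([
  {"grip": 1, "tx": 0, "ty": 0, "tz": 0.08, "turn": 0},
  {"grip": 1, "tx": 0, "ty": 0, "tz": 0.18, "turn": 0},
  {"grip": 1, "tx": 0, "ty": 0, "tz": 0.28, "turn": 0},
  {"grip": 1, "tx": 0.01, "ty": 0.08, "tz": 0.35, "turn": 0},
  {"grip": 1, "tx": 0.02, "ty": 0.18, "tz": 0.35, "turn": 0},
  {"grip": 1, "tx": 0.03, "ty": 0.28, "tz": 0.35, "turn": 0},
  {"grip": 1, "tx": 0.04, "ty": 0.38, "tz": 0.35, "turn": 0},
  {"grip": 1, "tx": 0.05, "ty": 0.48, "tz": 0.35, "turn": 0},
  {"grip": 1, "tx": 0.06, "ty": 0.58, "tz": 0.35, "turn": 0},
  {"grip": 1, "tx": 0.07, "ty": 0.68, "tz": 0.35, "turn": 0},
  {"grip": 1, "tx": 0.08, "ty": 0.76, "tz": 0.35, "turn": 0},
  {"grip": 1, "tx": 0.09, "ty": 0.8, "tz": 0.35, "turn": 0},
  {"grip": 1, "tx": 0.09, "ty": 0.81, "tz": 0.35, "turn": 0},
  {"grip": 1, "tx": 0.09, "ty": 0.81, "tz": 0.35, "turn": 0},
  {"grip": 1, "tx": 0.09, "ty": 0.81, "tz": 0.35, "turn": 0},
  {"grip": 1, "tx": 0.09, "ty": 0.81, "tz": 0.35, "turn": 0},
])

```text
clock: 6.7
position: [0.5563, 0.2823, 0.1487]
ee_rot: [0.143, 3.135, 0.001]
force: [-0.0, -0.9, -1.1]
width: 0.541
```

```bash
python3 shot.py c1; python3 - <<'E'
from h import *
cv2.imwrite("pics/top_c.png",get_image("top")[...,::-1]);cv2.imwrite("pics/side_c.png",get_image("side")[...,::-1])
w=cv2.imread("pics/w_c1.png");t=cv2.imread("pics/side_c.png")
o=np.hstack([cv2.resize(w[80:400,200:440],(450,600),interpolation=2),cv2.resize(t[60:240,220:325],(350,600),interpolation=2)]);cv2.imwrite("pics/cc.png",o)
E
```

```text
6.7 [0.5563 0.2823 0.1487] [1.4290e-01 3.1353e+00 9.0000e-04] [-0.05 -0.89 -1.13] [-0.63  0.5   0.11  1.68 -0.07  0.96  0.98] 0.5405336552060376
```

View pics/cc.png

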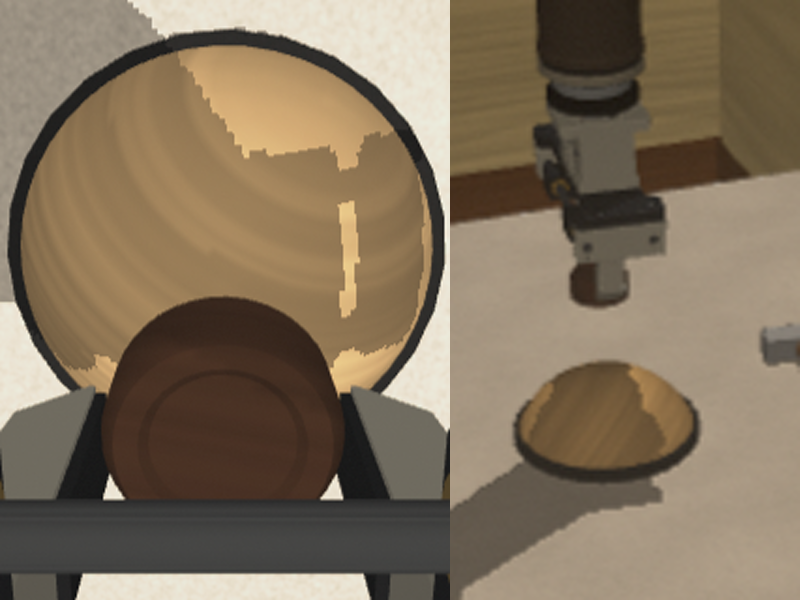

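c1: the foot sits level in the jaws, its ring centre at crop (222,440), i.e. full-res (318,315). The bowl's pad ring is behind it, with lateral centre at u≈320. Compute both in the same view.

```bash
python3 - <<'E'
from h import *
import json
c=cam("wrist",json.load(open("pics/w_c1.json"))); im=cv2.imread("pics/w_c1.png").max(2)
u,v=(222.5)/1.875-.5+200,(440.5)/1.875-.5+80
for z in(.156,.162): print("ring",z,onz(c,u,v,z))
t=np.linspace(0,2*np.pi,720)
# foot silhouette: near top edge row; predicted outline for foot
q0=proj(c,[(.556,.2845,.005)])[0];print(q0)
m=(im<45).astype(np.uint8);m[285:]=0;m[:,:190]=0;m[:,450:]=0
k=max(cv2.findContours(m,cv2.RETR_EXTERNAL,1)[0],key=cv2.contourArea)[:,0].astype(float)
r=np.hypot(*(k-q0).T);print(len(k),np.percentile(r,[5,50,95])); k=k[(r>np.median(r)-15)&(k[:,1]<270)&(k[:,1]>5)]
# keep outer only
hull=cv2.convexHull(k.astype(np.float32)); k=np.array([p for p in k if abs(cv2.pointPolygonTest(hull,tuple(map(float,p)),True))<2])
def res(p,zf=None):
    z=p[2] if zf is None else zf
    pts=np.vstack([np.c_[p[0]+.083*np.cos(t),p[1]+.083*np.sin(t),np.full(720,h+z)] for h in(0,.012)])
    q=cv2.convexHull(proj(c,pts).astype(np.float32))
    return np.array([cv2.pointPolygonTest(q,(float(a),float(b)),True)-.5 for a,b in k])
for zf in(None,0.,-.005):
    r=least_squares(res,[.556,.285,0],args=(zf,),diff_step=1e-3,loss="cauchy",x_scale=.01);print(zf,np.round(r.x,4),np.median(abs(r.fun)),len(k))
E
```

```text
ring 0.156 [0.55555537 0.28310183 0.156     ]
ring 0.162 [0.55248457 0.28339166 0.162     ]
[320.37127933 218.0859604 ]
369 [108.3752995  114.65515442 120.91084205]
None [ 0.5556  0.2833 -0.0088] 0.31483820720577116 199
0.0 [0.5549 0.2857 0.    ] 0.34012864851966484 199
-0.005 [0.5553 0.2843 0.    ] 0.2816456510793024 199
```

>>> drive_tool([
  {"grip": 1, "tx": 0.002, "ty": 0.003, "tz": -0.06, "turn": 0},
  {"grip": 1, "tx": 0.002, "ty": 0.003, "tz": -0.12, "turn": 0},
  {"grip": 1, "tx": 0.002, "ty": 0.003, "tz": -0.16, "turn": 0},
  {"grip": 1, "tx": 0.002, "ty": 0.003, "tz": -0.18, "turn": 0},
  {"grip": 1, "tx": 0.002, "ty": 0.003, "tz": -0.18, "turn": 0},
  {"grip": 1, "tx": 0.002, "ty": 0.003, "tz": -0.18, "turn": 0},
  {"grip": 1, "tx": 0.002, "ty": 0.003, "tz": -0.18, "turn": 0},
])

```text
clock: 7.55
position: [0.5576, 0.2849, 0.0779]
ee_rot: [0.141, 3.134, 0.003]
force: [-0.4, -1.2, 0.2]
width: 0.544
```

```bash
python3 - <<'E'
from h import *
s=observe();print(s["clock"],s["position"],s["force"],s["width"])
S=cam("side");x,y,z=s["position"]
print(proj(S,[(x-.0018,y,z-.0086),(.5552,.283,.062)]))
im=get_image("side")[...,::-1];cv2.imwrite("pics/sd.png",cv2.resize(im[130:215,225:311],None,fx=7,fy=7,interpolation=2))
E
```

```text
7.55 [0.55761128 0.28488897 0.07785625] [-0.43990418 -1.23843393  0.21635736] 0.5443263922853666
[[265.70303769 169.784825  ]
 [265.80347986 172.29468834]]
```

View pics/sd.png

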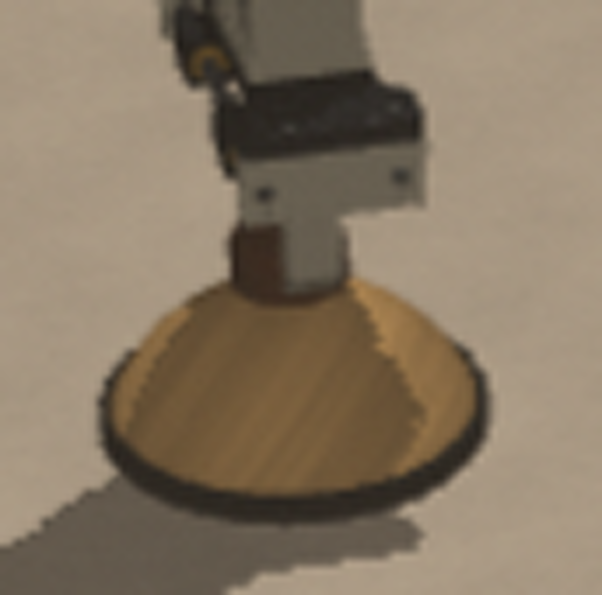

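Side crop: the foot spans x 231–349 (mid 290) just above the crown, and the pad spans 103–488 (mid 295.5). Check whether that difference is just perspective.

```bash
python3 - <<'E'
from h import *
S=cam("side");t=np.linspace(0,6.283,721)
def mid(x,y,r,z0,z1):
    q=np.vstack([proj(S,np.c_[x+r*np.cos(t),y+r*np.sin(t),0*t+z]) for z in(z0,z1)]); a,b=q[:,0].min(),q[:,0].max(); return np.round([a,b,(a+b)/2],2)
print("pad meas",103.5/7-.5+225,488.5/7-.5+225,(295.5+.5)/7-.5+225,"foot meas",290.5/7-.5+225)
print(mid(.5552,.283,.083,0,.012),mid(.5558,.2849,.025,.0693,.0913), mid(.5638,.283,.083,0,.012)-mid(.5552,.283,.083,0,.012))
E
```

```text
pad meas 239.28571428571428 294.2857142857143 266.7857142857143 foot meas 266.0
[238.42 294.55 266.49] [256.7  274.28 265.49] [2.82 2.72 2.76]
```

Predicted and measured offsets agree to 0.2 px (about 0.6 mm), so it is centred in x. Lower gently onto the crown.

>>> drive_tool([
  {"grip": 1, "tx": 0, "ty": -0.003, "tz": -0.006, "turn": 0},
  {"grip": 1, "tx": 0, "ty": -0.003, "tz": -0.01, "turn": 0},
  {"grip": 1, "tx": 0, "ty": -0.003, "tz": -0.014, "turn": 0},
  {"grip": 1, "tx": 0, "ty": -0.003, "tz": -0.016, "turn": 0},
  {"grip": 1, "tx": 0, "ty": -0.003, "tz": -0.017, "turn": 0},
  {"grip": 1, "tx": 0, "ty": -0.003, "tz": -0.017, "turn": 0},
  {"grip": 1, "tx": 0, "ty": -0.003, "tz": -0.017, "turn": 0},
])

```text
clock: 8.3
position: [0.5576, 0.2837, 0.071]
ee_rot: [0.141, 3.134, 0.003]
force: [0.3, -0.4, 0.1]
width: 0.542
```

>>> drive_tool([
  {"grip": 1, "tx": 0, "ty": 0, "tz": -0.002, "turn": 0},
  {"grip": 1, "tx": 0, "ty": 0, "tz": -0.002, "turn": 0},
  {"grip": 1, "tx": 0, "ty": 0, "tz": -0.002, "turn": 0},
  {"grip": 1, "tx": 0, "ty": 0, "tz": -0.002, "turn": 0},
])

```text
clock: 8.7
position: [0.5577, 0.2838, 0.0705]
ee_rot: [0.141, 3.134, 0.004]
force: [-0.7, -1.3, 4.3]
width: 0.542
```

Contact: 4.3 N at TCP z 0.0705, which confirms the crown height. Release slowly.

>>> drive_tool([
  {"grip": -0.1, "tx": 0, "ty": 0, "tz": 0, "turn": 0},
  {"grip": -0.15, "tx": 0, "ty": 0, "tz": 0, "turn": 0},
  {"grip": -0.2, "tx": 0, "ty": 0, "tz": 0, "turn": 0},
  {"grip": -0.3, "tx": 0, "ty": 0, "tz": 0, "turn": 0},
  {"grip": -0.5, "tx": 0, "ty": 0, "tz": 0, "turn": 0},
  {"grip": -0.8, "tx": 0, "ty": 0, "tz": 0, "turn": 0},
  {"grip": -0.8, "tx": 0, "ty": 0, "tz": 0, "turn": 0},
  {"grip": -0.8, "tx": 0, "ty": 0, "tz": 0, "turn": 0},
])

```text
clock: 9.5
position: [0.5578, 0.2838, 0.0705]
ee_rot: [0.141, 3.134, 0.004]
force: [-0.4, 0.2, 0.4]
width: 0.889
```

```bash
python3 shot.py r1; python3 - <<'E'
from h import *
im=get_image("side")[...,::-1];w=cv2.imread("pics/w_r1.png")
o=np.hstack([cv2.resize(im[130:215,225:311],(420,415),interpolation=2),cv2.resize(w[200:400,220:420],(380,415))]);cv2.imwrite("pics/rel.png",o)
E
```

```text
9.5 [0.5578 0.2838 0.0705] [0.1411 3.1336 0.0038] [-0.38  0.19  0.4 ] [-0.62  0.59  0.1   1.74 -0.08  0.8   0.99] 0.8894418641170905
```

View pics/rel.png

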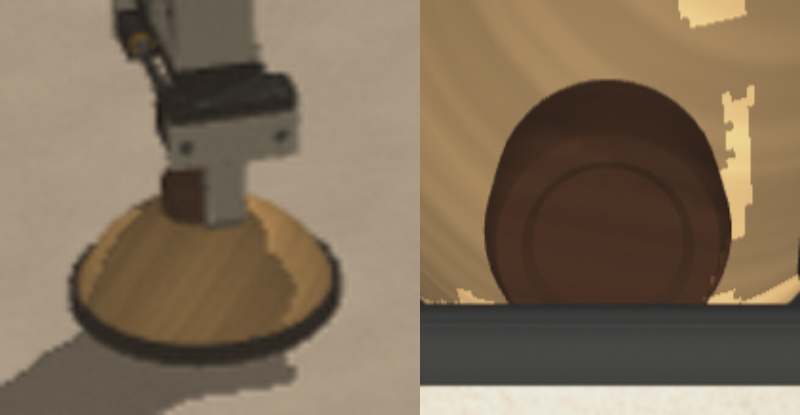

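The foot stands free and level on the crown. Raise straight up and look from the wrist and top cameras.

>>> drive_tool([
  {"grip": -0.8, "tx": 0, "ty": 0, "tz": 0.02, "turn": 0},
  {"grip": -0.8, "tx": 0, "ty": 0, "tz": 0.06, "turn": 0},
  {"grip": -0.8, "tx": 0, "ty": 0, "tz": 0.12, "turn": 0},
  {"grip": -0.8, "tx": 0, "ty": 0, "tz": 0.22, "turn": 0},
  {"grip": -0.8, "tx": 0, "ty": 0, "tz": 0.32, "turn": 0},
  {"grip": -0.8, "tx": 0, "ty": 0, "tz": 0.4, "turn": 0},
  {"grip": -0.8, "tx": -0.1, "ty": -0.1, "tz": 0.45, "turn": 0},
  {"grip": -0.8, "tx": -0.1, "ty": -0.1, "tz": 0.45, "turn": 0},
  {"grip": -0.8, "tx": -0.1, "ty": -0.1, "tz": 0.45, "turn": 0},
  {"grip": -0.8, "tx": -0.1, "ty": -0.1, "tz": 0.45, "turn": 0},
])

```text
clock: 10.6
position: [0.5179, 0.2442, 0.2507]
ee_rot: [0.141, 3.133, 0.005]
force: [0.1, 0.8, 0.7]
width: 0.897
```

```bash
python3 shot.py p1
```

```text
10.6 [0.5179 0.2442 0.2507] [0.141  3.1332 0.0048] [0.09 0.77 0.66] [-0.63  0.33  0.13  1.68 -0.05  1.13  0.99] 0.8969975245571479
```

>>> drive_tool([
  {"grip": -0.8, "tx": 0, "ty": -0.12, "tz": 0, "turn": 0},
  {"grip": -0.8, "tx": 0, "ty": -0.25, "tz": 0, "turn": 0},
  {"grip": -0.8, "tx": 0, "ty": -0.37, "tz": 0, "turn": 0},
  {"grip": -0.8, "tx": 0, "ty": -0.5, "tz": 0, "turn": 0},
  {"grip": -0.8, "tx": 0, "ty": -0.62, "tz": 0, "turn": 0},
  {"grip": -0.8, "tx": 0, "ty": -0.75, "tz": 0, "turn": 0},
  {"grip": -0.8, "tx": 0, "ty": -0.87, "tz": 0, "turn": 0},
  {"grip": -0.8, "tx": 0, "ty": -0.98, "tz": 0, "turn": 0},
  {"grip": -0.8, "tx": 0, "ty": -0.98, "tz": 0, "turn": 0},
  {"grip": -0.8, "tx": 0, "ty": -0.98, "tz": 0, "turn": 0},
  {"grip": -0.8, "tx": 0, "ty": -0.98, "tz": 0, "turn": 0},
])

```text
clock: 11.75
position: [0.5184, -0.1459, 0.2495]
ee_rot: [0.137, 3.135, 0.005]
force: [0.2, -0.4, -0.0]
width: 0.902
```

```bash
python3 shot.py l1
```

```text
11.75 [ 0.5184 -0.1459  0.2495] [0.1373 3.1351 0.005 ] [ 0.23 -0.38 -0.03] [-0.07  0.27  0.31  1.77 -0.1   1.11  1.76] 0.9016694526702043
```

>>> drive_tool([
  {"grip": -0.8, "tx": 0, "ty": -0.12, "tz": -0.02, "turn": -0.01},
  {"grip": -0.8, "tx": 0, "ty": -0.2, "tz": -0.02, "turn": -0.01},
  {"grip": -0.8, "tx": 0, "ty": -0.26, "tz": -0.02, "turn": -0.01},
  {"grip": -0.8, "tx": 0, "ty": -0.26, "tz": -0.02, "turn": -0.01},
  {"grip": -0.8, "tx": 0, "ty": -0.26, "tz": -0.02, "turn": -0.01},
])

```text
clock: 12.3
position: [0.5189, -0.2484, 0.2414]
ee_rot: [0.151, 3.135, 0.006]
force: [0.7, 1.4, 0.9]
width: 0.9
```

```bash
python3 shot.py l2; python3 - <<'E'
from h import *
t=get_image("top")[...,::-1];cv2.imwrite("pics/top2.png",t)
p=cv2.imread("pics/w_p1.png");a=cv2.imread("pics/w_l1.png");b=cv2.imread("pics/w_l2.png")
r=lambda x,w,h:cv2.resize(x,(w,h),interpolation=2)
o=np.vstack([np.hstack([r(a[150:420,150:510],400,300),r(b[150:420,150:510],400,300)]),np.hstack([r(p[100:370,260:620],400,300),r(t[215:305,70:190],400,300)])]);cv2.imwrite("pics/ll.png",o)
E
```

```text
12.3 [ 0.5189 -0.2484  0.2414] [0.1507 3.1346 0.0061] [0.68 1.43 0.95] [ 0.09  0.35  0.36  1.7  -0.14  1.12  1.97] 0.8996919870339521
```

View pics/ll.png

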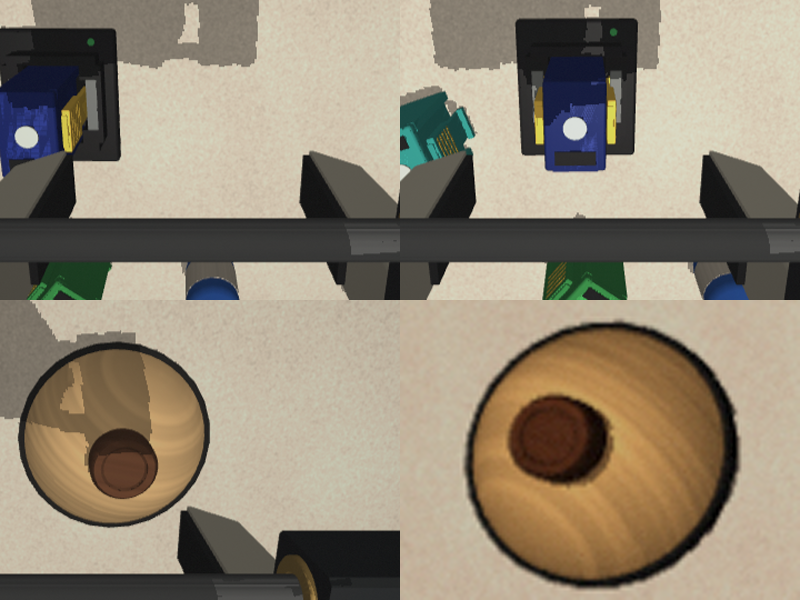

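The foot sits on the bowl in both views. In l2 the blue lamp's white spot is at crop (175,128), full-res about (307,265), and in l1 at full-res about (174,273). The yellow catches lie along the jaw direction, and the turquoise lamp is clear at left. Compute positions and yaw.

```bash
python3 - <<'E'
from h import *
import json
T=cam("top");c1,c2=[cam("wrist",json.load(open(f"pics/w_{n}.json"))) for n in("l1","l2")]
f=lambda x,y:((x+.5)/1.1111-.5+150,(y+.5)/1.1111-.5+150)
print("lamp top",tri((c1,*f(27,137)),(c2,*f(175,128))))
for z in(.094,.1): print(z,onz(c1,*f(27,137),z),onz(c2,*f(175,128),z))
e=[onz(c2,*f(x,y),.1)[:2] for x,y in((145,171),(206,170))];d=e[0]-e[1];print("top far edge",e,np.linalg.norm(d),np.degrees(np.arctan2(d[1],d[0])))
b=[onz(c2,*f(x,y),.005)[:2] for x,y in((116,20),(236,18),(234,154),(122,154))];print("dock",np.round(b,4))
for i,j in((1,0),(2,3),(2,1),(3,0)):
    d=b[i]-b[j];print(np.linalg.norm(d),np.degrees(np.arctan2(d[1],d[0])))
im=cv2.imread("pics/w_l2.png").astype(int)
w=(im.min(2)>170)&(np.hypot(*(np.mgrid[:480,:640]-np.array([265,307])[:,None,None]))<18);v,u=np.nonzero(w);print("spot l2",u.mean(),v.mean(),len(u))
print("tool y angle",[np.degrees(np.arctan2(*R.from_rotvec(json.load(open("pics/w_l2.json"))["ee_rot"]).as_matrix()[1::-1,1]))])
p=cam("wrist",json.load(open("pics/w_p1.json")));g=((123+.5)/1.1111-.5+260,(467-300+.5)/1.1111-.5+100)
print("foot wrist",onz(p,*g,.084),onz(p,*g,.078),"top",onz(T,(155.5)/3.333-.5+70,138.5/3.333-.5+215,.084))
# yaw from lamp blue/yellow in top image: minAreaRect of black dock in top0
t=cv2.imread("pics/top0.png");m=((t.max(2)<70)).astype(np.uint8);m[:,:362]=0;m[:,424:]=0;m[:222]=0;m[292:]=0
k=max(cv2.findContours(m,0,1)[0],key=cv2.contourArea);P=[onz(T,*q[0],.01)[:2] for q in k]
print(cv2.minAreaRect((np.array(P)*1000).astype(np.float32)))
E
```

```text
lamp top (array([ 0.5528, -0.2587,  0.101 ]), [np.float64(0.1), np.float64(0.1)])
0.094 [ 0.55548486 -0.26140665  0.094     ] [ 0.55535384 -0.25908927  0.094     ]
0.1 [ 0.55328146 -0.25905729  0.1       ] [ 0.55310529 -0.25872341  0.1       ]
top far edge [array([ 0.58252337, -0.28257752]), array([ 0.58588924, -0.24069472])] 0.0420178264414755 -94.59463909784888
dock [[ 0.4896 -0.303 ]
 [ 0.4976 -0.2045]
 [ 0.6186 -0.2144]
 [ 0.6088 -0.3144]]
0.09874734314904414 85.38476965713139
0.10046281770471437 84.38135477529718
0.12147982099799286 -4.670457542326351
0.11973424987755955 -5.484820787618031
spot l2 306.92638036809814 265.20245398773005 326
tool y angle [np.float64(84.49367024531311)]
foot wrist [0.55395184 0.28394073 0.084     ] [0.5560665  0.28453424 0.078     ] top [0.55267789 0.27750173 0.084     ]
((551.0069580078125, -261.75537109375), (100.56786346435547, 119.50715637207031), 84.47508239746094)
```

Lamp at about (0.553,-0.260), top at z≈0.101, yaw matching the tool within 1°. The foot measures within about 2.5 mm of the crown. Narrow the jaws to about 70 mm, to stay clear of the turquoise lamp, and go down above the lamp.

>>> drive_tool([
  {"grip": -0.5, "tx": 0.04, "ty": -0.015, "tz": 0, "turn": 0},
  {"grip": -0.5, "tx": 0.08, "ty": -0.029, "tz": 0, "turn": 0},
  {"grip": -0.5, "tx": 0.084, "ty": -0.029, "tz": -0.08, "turn": 0},
  {"grip": -0.5, "tx": 0.084, "ty": -0.029, "tz": -0.16, "turn": 0},
  {"grip": -0.5, "tx": 0.084, "ty": -0.029, "tz": -0.24, "turn": 0},
  {"grip": -0.5, "tx": 0.084, "ty": -0.029, "tz": -0.28, "turn": 0},
  {"grip": -0.5, "tx": 0.084, "ty": -0.029, "tz": -0.28, "turn": 0},
  {"grip": -0.5, "tx": 0.084, "ty": -0.029, "tz": -0.28, "turn": 0},
  {"grip": -0.5, "tx": 0.084, "ty": -0.029, "tz": -0.28, "turn": 0},
])

```text
clock: 13.3
position: [0.5537, -0.2589, 0.1309]
ee_rot: [0.147, 3.132, 0.006]
force: [-0.2, -0.6, 0.6]
width: 0.752
```

```bash
python3 shot.py l3; python3 - <<'E'
import cv2,numpy as np
w=cv2.imread("pics/w_l3.png");cv2.imwrite("pics/l3c.png",cv2.resize(w[200:400,160:480],None,fx=2,fy=2,interpolation=2))
E
```

```text
13.3 [ 0.5537 -0.2589  0.1309] [0.1466 3.1324 0.0059] [-0.18 -0.63  0.61] [ 0.13  0.51  0.32  1.74 -0.2   0.92  2.02] 0.7524258338244464
```

View pics/l3c.png

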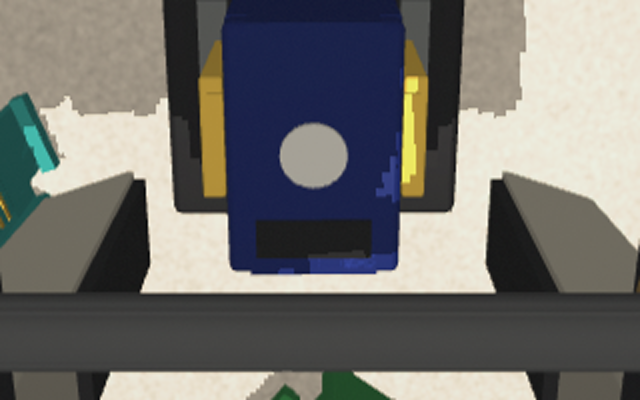

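l3: the lamp is centred between the fingers (lamp u≈316.7, jaw mid≈318.5). The turquoise lamp's corner at crop (58,150) is the only close neighbour, so check its clearance.

```bash
python3 - <<'E'
from h import *
import json
c=cam("wrist",json.load(open("pics/w_l3.json")));f=lambda x,y:((x+.5)/2-.5+160,(y+.5)/2-.5+200)
for n,x,y in(("tq tab",58,155),("tq tab top",22,93),("tq lower",0,245)):
    for z in(.06,.088): print(n,z,np.round(onz(c,*f(x,y),z),4))
e=[onz(c,*f(x,y),.1) for x,y in((232,270),(397,270),(223,24),(405,22))];print(np.round(e,4))
E
```

```text
tq tab 0.06 [ 0.5626 -0.3334  0.06  ]
tq tab 0.088 [ 0.5519 -0.3233  0.088 ]
tq tab top 0.06 [ 0.5432 -0.34    0.06  ]
tq tab top 0.088 [ 0.5349 -0.3291  0.088 ]
tq lower 0.06 [ 0.5894 -0.3558  0.06  ]
tq lower 0.088 [ 0.5754 -0.343   0.088 ]
[[ 0.5817 -0.2818  0.1   ]
 [ 0.5856 -0.2412  0.1   ]
 [ 0.5194 -0.2761  0.1   ]
 [ 0.5229 -0.2352  0.1   ]]
```

At least 10 mm clearance, so descend to grip height.

>>> drive_tool([
  {"grip": -0.5, "tx": -0.002, "ty": -0.002, "tz": -0.05, "turn": 0},
  {"grip": -0.5, "tx": -0.003, "ty": -0.002, "tz": -0.1, "turn": 0},
  {"grip": -0.5, "tx": -0.003, "ty": -0.002, "tz": -0.14, "turn": 0},
  {"grip": -0.5, "tx": -0.003, "ty": -0.002, "tz": -0.17, "turn": 0},
  {"grip": -0.5, "tx": -0.003, "ty": -0.002, "tz": -0.19, "turn": 0},
  {"grip": -0.5, "tx": -0.003, "ty": -0.002, "tz": -0.195, "turn": 0},
  {"grip": -0.5, "tx": -0.003, "ty": -0.002, "tz": -0.195, "turn": 0},
  {"grip": -0.5, "tx": -0.003, "ty": -0.002, "tz": -0.195, "turn": 0},
])

```text
clock: 14.15
position: [0.5529, -0.2601, 0.0537]
ee_rot: [0.147, 3.131, 0.005]
force: [-0.5, -0.4, -0.1]
width: 0.752
```

>>> drive_tool([
  {"grip": 1, "tx": 0, "ty": 0, "tz": 0, "turn": 0},
  {"grip": 1, "tx": 0, "ty": 0, "tz": 0, "turn": 0},
  {"grip": 1, "tx": 0, "ty": 0, "tz": 0, "turn": 0},
  {"grip": 1, "tx": 0, "ty": 0, "tz": 0, "turn": 0},
  {"grip": 1, "tx": 0, "ty": 0, "tz": 0, "turn": 0},
  {"grip": 1, "tx": 0, "ty": 0, "tz": 0, "turn": 0},
  {"grip": 1, "tx": 0, "ty": 0, "tz": 0, "turn": 0},
  {"grip": 1, "tx": 0, "ty": 0, "tz": 0, "turn": 0},
  {"grip": 1, "tx": 0, "ty": 0, "tz": 0, "turn": 0},
  {"grip": 1, "tx": 0, "ty": 0, "tz": 0, "turn": 0},
], newtons=20)

```text
clock: 15.15
position: [0.5533, -0.26, 0.0543]
ee_rot: [0.147, 3.13, 0.005]
force: [-0.9, 1.3, 6.1]
width: 0.469
```

The opening is 43.1 mm, so both catches are fully in. Lift slowly and watch the force.

>>> drive_tool([
  {"grip": 1, "tx": 0, "ty": 0, "tz": 0.01, "turn": 0},
  {"grip": 1, "tx": 0, "ty": 0, "tz": 0.02, "turn": 0},
  {"grip": 1, "tx": 0, "ty": 0, "tz": 0.03, "turn": 0},
  {"grip": 1, "tx": 0, "ty": 0, "tz": 0.03, "turn": 0},
], newtons=20)

```text
clock: 15.55
position: [0.5536, -0.2602, 0.0668]
ee_rot: [0.147, 3.13, 0.005]
force: [0.3, 0.0, -1.6]
width: 0.464
```

It came free smoothly (-1.6 N). Raise, then carry across in steps.

>>> drive_tool([
  {"grip": 1, "tx": 0, "ty": 0, "tz": 0.05, "turn": 0},
  {"grip": 1, "tx": 0, "ty": 0, "tz": 0.1, "turn": 0},
  {"grip": 1, "tx": 0, "ty": 0, "tz": 0.16, "turn": 0},
  {"grip": 1, "tx": 0, "ty": 0, "tz": 0.24, "turn": 0},
  {"grip": 1, "tx": 0, "ty": 0, "tz": 0.32, "turn": 0},
  {"grip": 1, "tx": 0, "ty": 0, "tz": 0.4, "turn": 0},
  {"grip": 1, "tx": 0, "ty": 0, "tz": 0.46, "turn": 0},
  {"grip": 1, "tx": 0, "ty": 0.03, "tz": 0.46, "turn": 0},
  {"grip": 1, "tx": 0, "ty": 0.08, "tz": 0.46, "turn": 0},
  {"grip": 1, "tx": 0, "ty": 0.15, "tz": 0.46, "turn": 0},
  {"grip": 1, "tx": 0, "ty": 0.22, "tz": 0.46, "turn": 0},
  {"grip": 1, "tx": 0, "ty": 0.29, "tz": 0.46, "turn": 0},
  {"grip": 1, "tx": 0, "ty": 0.36, "tz": 0.46, "turn": 0},
  {"grip": 1, "tx": 0, "ty": 0.43, "tz": 0.46, "turn": 0},
  {"grip": 1, "tx": 0, "ty": 0.48, "tz": 0.46, "turn": 0},
  {"grip": 1, "tx": 0, "ty": 0.5, "tz": 0.46, "turn": 0},
  {"grip": 1, "tx": 0, "ty": 0.5, "tz": 0.46, "turn": 0},
  {"grip": 1, "tx": 0, "ty": 0.5, "tz": 0.46, "turn": 0},
], newtons=20)

```text
clock: 17.35
position: [0.5532, -0.0613, 0.2504]
ee_rot: [0.148, 3.13, 0.004]
force: [0.0, -0.7, -2.7]
width: 0.468
```

```bash
python3 shot.py t1; python3 - <<'E'
from h import *
im=get_image("side")[...,::-1];w=cv2.imread("pics/w_t1.png")
o=np.hstack([cv2.resize(im[100:340,200:440],(400,400),interpolation=2),cv2.resize(w[80:400,160:480],(400,400),interpolation=2)]);cv2.imwrite("pics/t1.png",o)
E
```

```text
17.35 [ 0.5532 -0.0613  0.2504] [0.1482 3.1302 0.0037] [ 0.04 -0.69 -2.73] [-0.21  0.3   0.3   1.73 -0.1   1.11  1.59] 0.46816411325402557
```

View pics/t1.png

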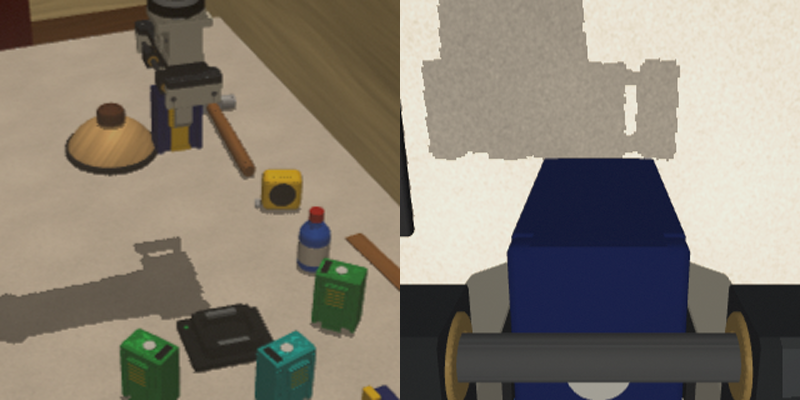

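The lamp hangs upright from the jaws, the dock is empty, and the load is 2.7 N, about its weight. Carry it over the foot and lower to lens ≈ 0.164.

>>> drive_tool([
  {"grip": 1, "tx": 0.007, "ty": 0.04, "tz": 0, "turn": 0},
  {"grip": 1, "tx": 0.007, "ty": 0.1, "tz": 0, "turn": 0},
  {"grip": 1, "tx": 0.007, "ty": 0.18, "tz": 0, "turn": 0},
  {"grip": 1, "tx": 0.007, "ty": 0.26, "tz": 0, "turn": 0},
  {"grip": 1, "tx": 0.007, "ty": 0.34, "tz": 0, "turn": 0},
  {"grip": 1, "tx": 0.007, "ty": 0.42, "tz": 0, "turn": 0},
  {"grip": 1, "tx": 0.007, "ty": 0.5, "tz": 0, "turn": 0},
  {"grip": 1, "tx": 0.007, "ty": 0.58, "tz": 0, "turn": 0},
  {"grip": 1, "tx": 0.007, "ty": 0.66, "tz": 0, "turn": 0},
  {"grip": 1, "tx": 0.007, "ty": 0.74, "tz": 0, "turn": 0},
  {"grip": 1, "tx": 0.007, "ty": 0.8, "tz": 0, "turn": 0},
  {"grip": 1, "tx": 0.007, "ty": 0.84, "tz": 0, "turn": 0},
  {"grip": 1, "tx": 0.007, "ty": 0.86, "tz": 0, "turn": 0},
  {"grip": 1, "tx": 0.007, "ty": 0.862, "tz": -0.03, "turn": 0},
  {"grip": 1, "tx": 0.007, "ty": 0.862, "tz": -0.07, "turn": 0},
  {"grip": 1, "tx": 0.007, "ty": 0.862, "tz": -0.1, "turn": 0},
  {"grip": 1, "tx": 0.007, "ty": 0.862, "tz": -0.11, "turn": 0},
  {"grip": 1, "tx": 0.007, "ty": 0.862, "tz": -0.11, "turn": 0},
  {"grip": 1, "tx": 0.007, "ty": 0.862, "tz": -0.11, "turn": 0},
  {"grip": 1, "tx": 0.007, "ty": 0.862, "tz": -0.11, "turn": 0},
], newtons=20)

```text
clock: 19.45
position: [0.5566, 0.283, 0.2074]
ee_rot: [0.15, 3.129, 0.005]
force: [0.6, 0.2, -1.7]
width: 0.463
```

```bash
python3 shot.py e1; python3 - <<'E'
from h import *
S=cam("side");s=observe();x,y,z=s["position"]
print("dq",np.abs(s["dq"]).max(),"expected lens/foot-top px",proj(S,[(x-.001,y,z-.0422),(.555,.2835,.084)]))
im=get_image("side")[...,::-1];t=get_image("top")[...,::-1]
o=np.hstack([cv2.resize(im[80:230,205:315],(440,600),interpolation=2),cv2.resize(t[90:350,70:230],(360,585),interpolation=2)[:, :].copy() if 0 else cv2.resize(t[90:350,70:226],(360,600),interpolation=2)]);cv2.imwrite("pics/e1.png",o)
E
```

```text
19.45 [0.5566 0.283  0.2074] [0.1504 3.1286 0.0048] [ 0.59  0.2  -1.66] [-0.68  0.44  0.17  1.62 -0.08  1.08  0.99] 0.46319406584572037
dq 0.0016548350868955616 expected lens/foot-top px [[264.32316928 140.3757938 ]
 [265.35364637 165.60976486]]
```

View pics/e1.png

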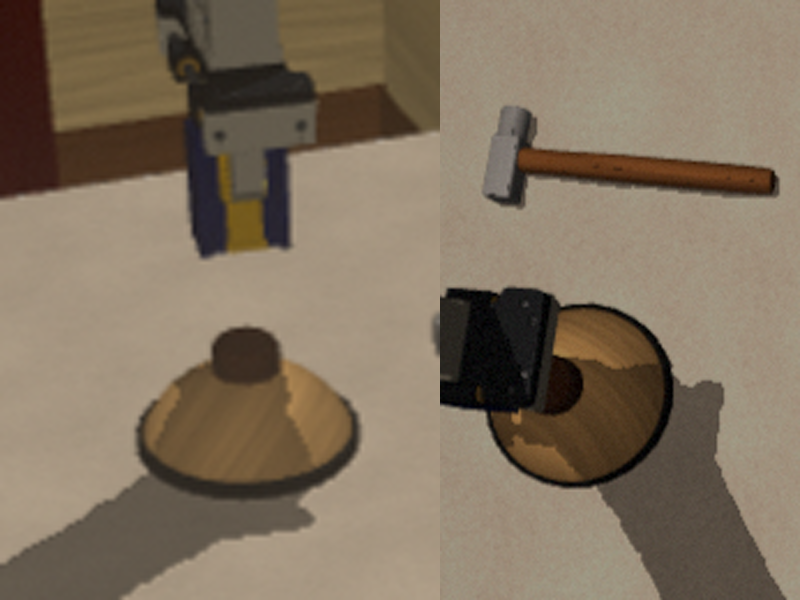

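Side view: the lamp underside is centred at crop about (241,249), above the foot top at about (246,342). The expected positions were (239,243) and (243,344). The foot is level and alone on the crown, the hammer is in place, and the arm is still. Handing in.

```bash
python3 - <<'E'
from cell import *
print(sign_off()); s=observe(); print(s["clock"],s["position"],s["width"],s["force"])
E
```

```text
the job is handed in; nothing more can be done
None
the job is handed in; nothing more can be done
```

I put the foot on the bowl's crown and released it on contact. Then I squeezed both catches, lifted the lamp out of the dock, and handed in at about 19.5 s holding it over the foot. `sign_off()` gives no verdict, so these are my own last checks.

- **Foot:** it touched down at 4.3 N, at the expected crown height. Afterwards it stood level and alone on the bowl, within about 2.5 mm of centre.
- **Lamp:** jaws at about 43 mm with 20 N grip, so both catches should be fully in (44 mm over both when squeezed). The load of about 2–3 N fits the lamp's weight. It was upright and still, with the lens at z ≈ 0.165 m, about 8 cm above the foot's top and within a few mm sideways.
- **Bystanders:** the hammer looked unmoved in the last picture, and the glue bottle and tape in one taken during the carry. I did not check the clamp again after the start, but the arm never went near it.
- **Disagreements:**
  - The top and wrist cameras differed by about 4 mm in y.
  - Heights came out about 5 mm high in the fixed-camera measurements and about 6 mm low in the wrist-camera fits of the bowl and foot.
  - I settled these from the jaws centring on the foot and from the contact force.

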